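# Nest the movement cup in the drum case and hold the pair in the sprung jaw

### The job

Stand the tall brass movement cup fully home in the low brass drum case, then, gripping the cup, slide the pair along the bench into the notch of the sprung jaw and press steadily with about 9 N, which pushes the jaw about 15 mm back, half of its travel. Never drive the jaw to the end of its travel, and leave the movement on its white holder, the loupe and the dial where they are. Finish while holding: keep gripping the cup and pushing, the drum flat on the bench, so that the watchmaker can drive the case screws.

Things in the scene. Friction and masses are not known exactly. Their poses are not given: they have to be found in the camera images.
- cup: the movement cup: a plain brass can, open at the top, 76 mm high, outside diameter 56 mm (foot narrowed to 51 mm over the lowest 4 mm), wall 3 mm, floor 4 mm, about 0.13 to 0.25 kg. It stands upright on the bench, on the robot's left or right. Origin at the centre of its underside, z up along its axis.
- drum: the drum case: a low brass can, open at the top, 34 mm high, outside diameter 72 mm, inside diameter 64 mm, floor 5 mm thick, about 0.18 to 0.35 kg, loose, standing on the bench with its axis 11 to 17 cm in front of the notch of the jaw and up to 4 cm to one side. Origin at the centre of its underside, z up along its axis. The cup fits inside with 4 mm to spare all round; fully home, the cup's underside is 5 mm above the drum's and the cup stands 47 mm out of the drum.
- fence: the fixture, screwed to the bench: an aluminium upright 110 mm wide and 44 mm high on a foot plate, with a steel jaw in front of it on two guide rods. Origin on the bench under the upright. Its x axis is level and points from the jaw to the upright: it is the direction in which to push. y level across it, z up. The upright's front face is at x = -15 mm, the notch at x = -66 mm when the jaw is out.
- jaw_notch (a point): the deepest point of the jaw's V notch, 17.5 mm above the bench; it moves with the jaw. Each half of the V is 48 mm long, leans 20 degrees forward (opens towards the fence's -x), and is 25 mm high, from 5 to 30 mm above the bench. The drum seats in the notch with its axis 38 mm in front of this point (towards the fence's -x).
- jaw (a joint): how far the jaw is pushed back, in m: 0 fully out, 0.030 at the end of its travel. A spring of 600 N per m, without preload, pushes it out: 9 N at 0.015.
- holder: leave alone: a white flared movement holder, 72 mm wide at the foot and 36 mm high, carrying a copper-coloured movement; on the other side from the cup. Origin at the centre of its underside.
- loupe: leave alone: a black eye loupe, 46 mm wide and 34 mm high, beyond the work on the right. Origin at the centre of its underside.
- dial: leave alone: a flat clock dial, 80 mm across and 4 mm thick with two hands, beyond the work on the left. Origin at the centre of its underside.
There are look-alikes about, which are no part of the job. What is shaped like the drum but red is not meant. What is shaped like the cup but turquoise is not meant.

How it is judged (in metres and radians):
On the way, in this order (a step that is already met when the one before it is completed fails the run):
1. the cup stands fully home in the drum, both upright, the drum on the bench (horizontal distance between cup and drum below 0.008 m and z of cup in the frame of drum between 0.002 and 0.011 m and angle between cup's own z axis and vertical below 0.12 rad and angle between drum's own z axis and vertical below 0.1 rad and height (world z) of drum below 0.006 m), for 0.2 s.
2. the nested pair, gripped by the cup, presses the jaw with 5 to 13 N (all of step 1 and contact force between drum and fence between 5 and 13 N and value of joint jaw between 0.007 and 0.0225 m and contact force between the fingers and cup above 2 N), for 0.5 s.
At the end, for the whole second after the job is handed in: Cup home in the drum (axes within 8 mm, underside 2 to 11 mm above the drum's, tilt under 0.12 rad); drum on the bench (6 mm, 0.10 rad), pressing the jaw with 5 to 13 N; jaw back 7 to 22.5 mm and still (10 mm/s); fingers hold the cup (over 2 N); all through the last second (all of step 2 and velocity of joint jaw between -0.01 and 0.01 m/s); the arm keeps its last pose, push and grip.
It fails at once if the jaw is driven to the end of its travel (beyond 28 mm) (value of joint jaw above 0.028 m).
It fails at once if the holder is disturbed (moved over 15 mm) (distance of holder from where it was at the start of the episode above 0.015 m).
It fails at once if the loupe is disturbed (moved over 15 mm) (distance of loupe from where it was at the start of the episode above 0.015 m).
It fails at once if the dial is disturbed (moved over 15 mm) (distance of dial from where it was at the start of the episode above 0.015 m).
It fails at once if the drum is tipped (over 0.5 rad) (angle between drum's own z axis and vertical above 0.5 rad).
It also fails if it takes over 45 s, if anything falls off the work surface, if the arm or the gripper's body presses on something with over 40 N, if the wrist force passes 120 N, or if a joint passes its speed limit or range.

### The arm

A 6-joint arm with a two-finger parallel gripper is mounted at the origin on the work surface. World frame = base frame: x ahead of the robot, y to its left, z up, the work surface at z = 0. Lengths are in mm, angles in degrees, forces in N, time in s.
With the tool pointing down it reaches from about 425 to 1125 mm from the base axis. Payload 14.9 kg.
Tool frame: the origin (TCP) lies where the fingers leave the gripper's body, on its centre line; the fingertips stand ahead of it and the grasp point (between the pads) lies 60 mm ahead of it (manip.tip_extent is the z of the fingertips in the tool frame, in mm); z points along the fingers, y is the line along which they close (so a half turn about z gives the same grasp; the last joint's range is limited). The gripper opens to 91 mm and grips with 3 to 60 N. Pads are 32 mm wide; open, the fingers measure 118 mm over their backs; the gripper's body (76 mm by 178 mm) begins 60 mm behind the grasp point.
Start: joints at [65.472, 21.709, 99.362, -0, 58.929, -1.908], TCP at [269.245, 646.162, 292.232] pointing down, gripper open.
Joint ranges: [-158.91, 158.91], [-42.39, 125.64], [0.06, 152.35], [-60.88, 240.88], [17.5, 164.5], [-176.32, 176.32]. Speed limits (degrees/s): [108.29, 108.29, 136.94, 180, 180, 180].

### API

Orientations are given as a 3x3 rotation matrix whose columns are the frame's x, y, z axes.
In Python, from bench import manip gives the robot as it stands. The module is installed in compiled form; this text tells all that it offers.
- The arm moves only by the tool drive_tool, never from a script. Its argument "plan" is a list of rows, each a list of 7 numbers: the finger opening in mm, from 0 to 91.2, then the shift along the tool's x, y, z in mm, then the turn, a rotation vector about the tool's x, y, z in rad. A call has 1 to 8 rows; each row shifts and turns the commanded pose from where the row before left it, along the tool's axes as they then stand; what a row does not reach is not made up. A row lasts 1/12 s, in which the tool goes at most 41.7 mm and 7.16 degrees, less where a joint would pass 70% of its speed; a pose out of reach is approached as far as the arm can. A call is refused whole if a number of a shift passes 41.7 or a number of a turn 0.125, either way. A call with a gripper value outside its range is refused whole. The fingers move at their own pace and stop on an object; "newtons" is the grip in N (left out, the last holds). Time passes only in rows, so rows that do not move let the fingers close. It gives the time, the measured TCP pose, the force, the opening and the grip force at its end, in the units of the state.
- manip.sense(): the state, without advancing time (a new reading comes with each control period).
- manip.get_image(name): name is "scene" or "top" or "wrist"; returns (picture, depth): 400x640x3 uint8, red, green, blue; 400x640 float32, mm along the optical axis (not along the pixel's ray), 0 where there is no reading.
- manip.camera_model(name): a dict with "camera_matrix" (3x3 intrinsics, pixels), "k1" (the pictures are not rectified: a ray, as slopes to the right and down, at radius r is drawn at 1 + k1 r^2 times it, then the intrinsics apply), "camera_from_world" (4x4, takes a point from world to camera coordinates). Camera axes: x right, y up, looking along -z (the intrinsics and any distortion apply to the point x, -y, -z); pixel columns grow to the right and rows downward; lengths in mm; the calibration is good to about 2 mm. A picture is of the moment at which its call begins: read the wrist's pose just before it. camera_model takes no time and is no camera call; for the wrist camera it gives the pose at the moment of the call.
- manip.job_done(): hands the job in; it is judged then, once.
The state is a dict: "time": time; "joints": joint angles; "joint_vel": joint speeds; "joint_efforts": joint torques, N m; "tcp_pos": TCP position; "tool_rot": TCP orientation; "wrist_force": force on the tool from outside, world axes, zero at the start; "moment": the same for the moment, N m; "width": opening from 0.0 (shut) to 1.0 (fully open); "grasp_force": force on a finger pad.
Only numpy, scipy, OpenCV 4.12 (cv2) and the standard library are available. Lean on these libraries where they do the work, as an engineer would, in place of code of your own. Each camera call takes 0.05 s, during which the arm holds its last target. There are 200 camera calls.

## Working session

There is one attempt and no reset: what is moved stays moved. The work goes in short steps, Python scripts to look and compute and a tool call to move; the robot and the scene stay as the last step left them, time stands still between calls to the robot, and variables do not carry over. Pictures are saved under pics/ and viewed, at most 10 in all, crops included, and the job is handed in when it is done.

Besides the shell and the picture viewer there is one more tool, called after ">>>" as a command line: name --pt "numbers of a row" for each row, then --argument value for the rest. drive_tool: Moves the arm, as the interface text tells. Its arguments: {"type":"object","properties":{"plan":{"type":"array","items":{"type":"array","items":{"type":"number"}}},"newtons":{"type":"number"}},"required":["plan"]}

```bash
mkdir -p pics
cat > h.py <<'E'
import numpy as np, cv2
from bench import manip
def shot(n):
    m=manip.camera_model(n); im,d=manip.get_image(n); return im,d,m
def cloud(d,m):
    K=np.array(m["camera_matrix"]); v,u=np.mgrid[:400,:640].astype(float)
    p=cv2.undistortPoints(np.stack([u.ravel(),v.ravel()],1)[:,None],K,np.array([m["k1"],0,0,0.]))[:,0]
    z=d.ravel().astype(float); c=np.stack([p[:,0]*z,-p[:,1]*z,-z,np.ones_like(z)],1)
    w=(c@np.linalg.inv(np.array(m["camera_from_world"])).T)[:,:3]; w[z==0]=np.nan
    return w.reshape(400,640,3)
E
python3 - <<'E'
from h import *
a=[]
for n in("top","scene"):
    im,d,m=shot(n); np.savez(n,im=im,d=d,w=cloud(d,m)); cv2.imwrite(f"pics/{n}0.png",im[:,:,::-1])
print(manip.tip_extent, manip.sense())
E
```

```text
78.3 {'time': 0.1, 'joints': array([ 6.54721037e+01,  2.17336848e+01,  9.93911132e+01,  9.31784087e-04,
        5.89291329e+01, -1.90820567e+00]), 'joint_vel': array([ 0.03154306, -0.0150222 , -0.0894643 , -0.0026081 , -0.01370224,
        0.02862756]), 'joint_efforts': array([-5.16352564e-03, -7.65046692e+01, -4.35290408e+01,  6.50732126e-02,
        3.99035204e-02, -4.33906189e-05]), 'tcp_pos': array([269.12277231, 645.90744417, 291.68603415]), 'tool_rot': array([[-9.23074853e-01,  3.84620140e-01, -4.03428262e-04],
       [ 3.84620349e-01,  9.23074463e-01, -8.50547553e-04],
       [ 4.52566069e-05, -9.40285777e-04, -9.99999557e-01]]), 'wrist_force': array([-0.70181368,  0.6050079 , -0.05868005]), 'moment': array([ 0.02199986, -0.00369981, -0.01617851]), 'grasp_force': 0.0, 'width': 1.0018632402391168}
```

View pics/top0.png

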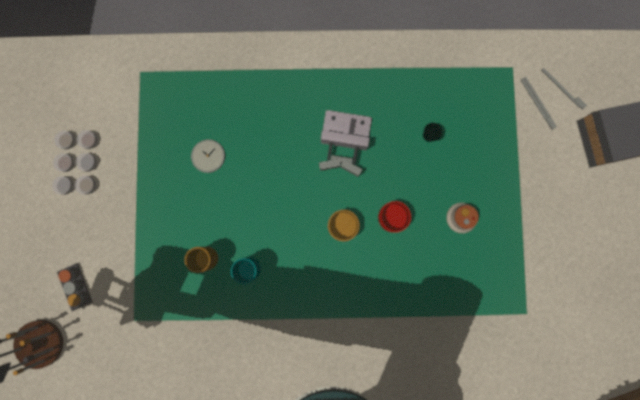

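View pics/scene0.png

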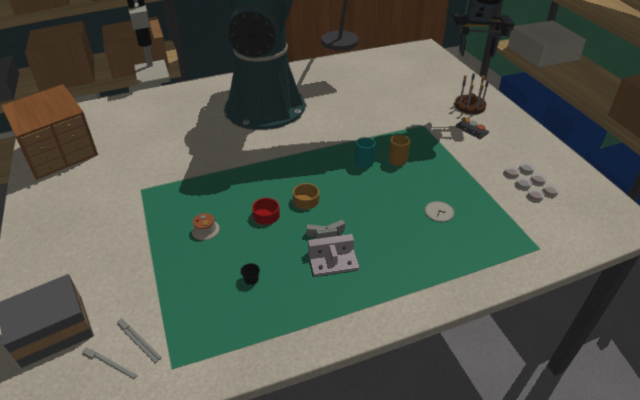

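Top view: the brass cup is at (200,260) and the turquoise look-alike at (245,270). The brass drum is at (345,225) and the red look-alike at (396,216). The jaw is at (342,163) with its upright at (347,128), the holder at (462,217), the loupe at (432,132) and the dial at (208,156). By colour and shape, the brass cup and brass drum are the ones meant. I'll measure them and check a crop.

Run:
```python
from h import *
from scipy.optimize import least_squares
f=np.load("top.npz"); w=f["w"]; im=f["im"]
s=np.load("scene.npz"); 
def circ(p,r=None):
    g=lambda q:np.hypot(p[:,0]-q[0],p[:,1]-q[1])-(q[2] if r is None else r)
    q=least_squares(g,[*p[:,:2].mean(0),30],loss="soft_l1",f_scale=1).x; return q
for n,c,zr,R,uv in(("cup",(200,260),(68,84),26.5,(399,150)),("turq",(245,270),(68,84),26.5,(366,150)),("drum",(345,225),(28,40),34,(306,197)),("red",(396,216),(28,40),34,(266,210)),("holder",(462,217),(20,60),30,(204,226))):
    u,v=c; P=w[v-24:v+24,u-24:u+24].reshape(-1,3); t=P[(P[:,2]>zr[0])&(P[:,2]<zr[1])]
    u,v=uv; Q=s["w"][v-30:v+30,u-26:u+26].reshape(-1,3); q=Q[(Q[:,2]>zr[0])&(Q[:,2]<zr[1])]
    print(n,len(t),circ(t).round(1),circ(t,R)[:2].round(1),t[:,2].mean().round(1),"| scene",len(q),circ(q).round(1),circ(q,R)[:2].round(1))
# fence: upright top, jaw top
P=w[100:185,310:385].reshape(-1,3)
for nm,z0,z1 in(("upr",38,50),("jaw",26,34)):
    t=P[(P[:,2]>z0)&(P[:,2]<z1)]; 
    r=cv2.minAreaRect(t[:,:2].astype(np.float32)); print(nm,len(t),t.mean(0).round(1),r)
    if nm=="jaw": np.save("jaw.npy",t)
bench=w[280:300,270:300].reshape(-1,3); print("benchz",np.nanmean(bench[:,2]))
c=np.vstack([np.hstack([cv2.resize(im[235:290,175:275,::-1],(400,220)),cv2.resize(im[190:245,320:420,::-1],(400,220))]),cv2.resize(im[95:185,260:420,::-1],(800,380))])
cv2.imwrite("pics/crop0.png",c)
```

```text
cup 137 [443.1 287.4  26.3] [443.1 287.4] 73.5 | scene 124 [442.2 287.6  26.8] [442.2 287.6]
turq 122 [417.1 187.3  25.9] [417.1 187.3] 74.0 | scene 122 [416.5 188.3  26.5] [416.5 188.3]
drum 167 [512.5 -33.3  33.8] [512.5 -33.3] 32.3 | scene 203 [516.1 -33.1  34.5] [516.1 -33.1]
red 179 [ 530.6 -152.1   33.8] [ 530.6 -152.1] 32.3 | scene 160 [ 532.9 -152.    33.9] [ 532.9 -152. ]
holder 486 [ 526.8 -312.9   20.3] [ 514.3 -321.8] 34.3 | scene 343 [ 532.9 -314.7   21.2] [ 523.4 -313.3]
upr 487 [714.5 -40.8  42.1] ((731.0662841796875, -43.60362243652344), (110.08116149902344, 59.90981674194336), 79.54573059082031)
jaw 365 [659.7 -31.   28.8] ((669.8676147460938, -32.37108612060547), (108.25520324707031, 68.30191040039062), 79.83020782470703)
benchz -0.13539328462184397
```

View pics/crop0.png

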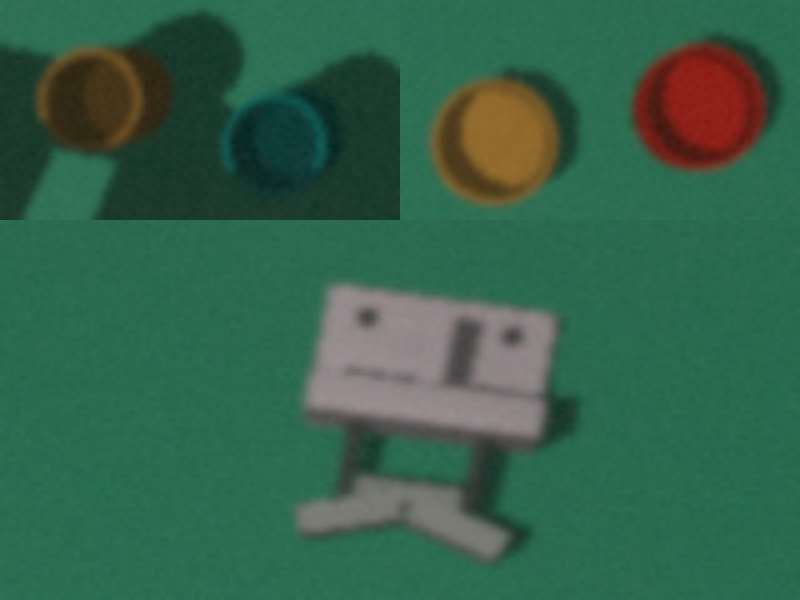

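Crop confirms it: cup is brass at left and turquoise is rejected; drum is brass and red is rejected. The fence x axis points about -10.3° in the world, and the notch is near (652,-29). I'll rotate so that the fingers close along the push direction.

>>> drive_tool --pt "91 0 0 0 0 0 0.1235" --pt "91 0 0 0 0 0 0.1235" --pt "91 0 0 0 0 0 0.1235" --pt "91 0 0 0 0 0 0.1235" --pt "91 0 0 0 0 0 0.1235" --pt "91 0 0 0 0 0 0.1235" --pt "91 0 0 0 0 0 0.1235" --pt "91 0 0 0 0 0 0.1235" --newtons 40

```text
time: 0.77
tcp_pos: [269.2, 646.0, 291.8]
tool_rot: [[-0.181, 0.984, -0.0], [0.984, 0.181, -0.001], [-0.001, -0.0, -1.0]]
wrist_force: [-0.0, 0.2, 0.2]
width: 0.996
grasp_force: 0.0
```

>>> drive_tool --pt "91 0 0 0 0 0 0.1235" --pt "91 0 0 0 0 0 0.1235" --pt "91 0 0 0 0 0 0.1235" --pt "91 0 0 0 0 0 0"

```text
time: 1.1
tcp_pos: [269.2, 646.0, 291.9]
tool_rot: [[0.187, 0.982, -0.0], [0.982, -0.187, -0.001], [-0.001, -0.0, -1.0]]
wrist_force: [-0.3, 0.3, -0.4]
width: 1.0
grasp_force: 0.0
```

```bash
cat >> h.py <<'E'
def to(x,y,z,ang=-10.3):
    s=manip.sense(); R=s["tool_rot"]; a=np.radians(ang)
    d=R.T@(np.array([x,y,z])-s["tcp_pos"])
    from scipy.spatial.transform import Rotation as Q
    Y=np.array([np.cos(a),np.sin(a),0]);Z=np.array([0,0,-1.]);T=np.stack([np.cross(Y,Z),Y,Z],1)
    print("t",round(s["time"],2),"pos",s["tcp_pos"].round(1),"shift",d.round(1),"turn",Q.from_matrix(R.T@T).as_rotvec().round(4),"F",s["wrist_force"].round(1),"w",round(s["width"]*91.2,1),"g",round(s["grasp_force"],1))
E
python3 - <<'E'
from h import *
w=np.load("top.npz")["w"]; 
to(443,287.5,200)
# fence refinement
P=w[100:185,310:385].reshape(-1,3); 
a=np.radians(-10.3);X=np.array([np.cos(a),np.sin(a)]);Y=np.array([-X[1],X[0]])
from scipy.optimize import minimize
t=P[(P[:,2]>38)&(P[:,2]<50)]
area=lambda q:(lambda u:np.ptp(u[:,0])*1+np.ptp(u[:,1]))(t[:,:2]@np.array([[np.cos(q),-np.sin(q)],[np.sin(q),np.cos(q)]]))
for z0,z1 in((40,50),(25,34)):
    t=P[(P[:,2]>z0)&(P[:,2]<z1)]; f=np.stack([t[:,:2]@X,t[:,:2]@Y],1)
    lo=f[:,1].min();
    # front edge per y-bin
    b=np.arange(-2,f[:,1].max(),1)
    ys=np.linspace(f[:,1].min(),f[:,1].max(),14)
    print(z0,"y ext",f[:,1].min().round(1),f[:,1].max().round(1),[(round((p+q)/2),round(np.percentile(f[(f[:,1]>=p)&(f[:,1]<=q),0],4),1)) for p,q in zip(ys,ys[1:]) if ((f[:,1]>=p)&(f[:,1]<=q)).sum()>3])
E
```

```text
t 1.1 pos [269.2 646.  291.9] shift [-319.5  238.    92. ] turn [-0.0001  0.0006 -0.0088] F [-0.3  0.3 -0.4] w 91.2 g 0.0
40 y ext 32.8 142.7 [(37, np.float64(698.8)), (46, np.float64(699.3)), (54, np.float64(697.6)), (62, np.float64(698.7)), (71, np.float64(698.6)), (79, np.float64(698.4)), (88, np.float64(698.8)), (96, np.float64(698.1)), (105, np.float64(699.2)), (113, np.float64(698.2)), (122, np.float64(698.3)), (130, np.float64(699.0)), (138, np.float64(698.4))]
25 y ext 33.9 142.1 [(38, np.float64(636.2)), (46, np.float64(632.7)), (55, np.float64(635.3)), (63, np.float64(638.9)), (71, np.float64(641.9)), (80, np.float64(644.4)), (88, np.float64(645.6)), (96, np.float64(644.6)), (105, np.float64(641.2)), (113, np.float64(638.2)), (121, np.float64(635.0)), (130, np.float64(631.9)), (138, np.float64(636.8))]
```

>>> drive_tool --pt "91 -32 23.8 4 0 0 -0.009" --pt "91 -32 23.8 4 0 0 0" --pt "91 -32 23.8 4 0 0 0" --pt "91 -32 23.8 4 0 0 0" --pt "91 -32 23.8 4 0 0 0" --pt "91 -32 23.8 4 0 0 0" --pt "91 -32 23.8 4 0 0 0" --pt "91 -32 23.8 4 0 0 0"

```text
time: 1.77
tcp_pos: [412.6, 359.2, 260.1]
tool_rot: [[0.167, 0.986, 0.0], [0.986, -0.167, 0.0], [0.0, 0.0, -1.0]]
wrist_force: [1.4, 0.3, -0.7]
width: 0.997
grasp_force: 0.0
```

>>> drive_tool --pt "91 -32 23.8 4 0 0 0" --pt "91 -32 23.8 4 0 0 0" --pt "91 0 0 0 0 0 0" --pt "91 0 0 0 0 0 0"

```text
time: 2.1
tcp_pos: [448.7, 288.2, 252.0]
tool_rot: [[0.172, 0.985, -0.0], [0.985, -0.172, -0.0], [-0.0, -0.0, -1.0]]
wrist_force: [-0.3, 0.4, 0.0]
width: 0.999
grasp_force: 0.0
```

Run:
```python
from h import *
to(443,287.5,114)
im,d,m=shot("wrist"); w=cloud(d,m); np.savez("wrist1",im=im,w=w); cv2.imwrite("pics/wrist1.png",im[:,:,::-1])
P=w.reshape(-1,3); c=P[(abs(P[:,0]-443)<40)&(abs(P[:,1]-287.5)<40)&(P[:,2]>68)&(P[:,2]<82)]
from scipy.optimize import least_squares
print(len(c), least_squares(lambda q:np.hypot(c[:,0]-q[0],c[:,1]-q[1])-q[2],[443,287,26],loss="soft_l1").x if len(c)>10 else "", c[:,2].mean())
```

```text
t 2.1 pos [448.7 288.2 252. ] shift [ -1.6  -5.4 138. ] turn [-0.0004  0.0003  0.007 ] F [-0.3  0.4  0. ] w 91.1 g 0.0
651 [443.51075019 290.70397883  26.04201419] 74.82307485814218
```

View pics/wrist1.png

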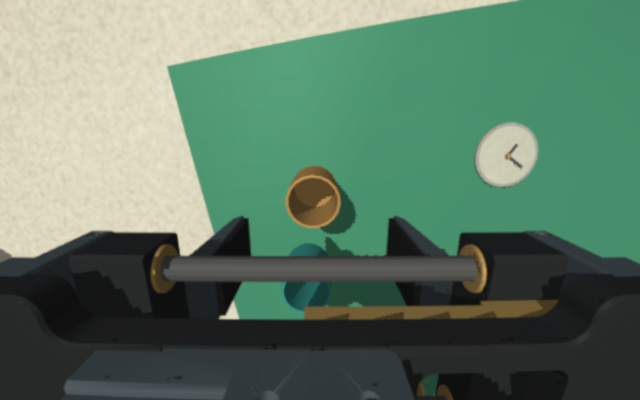

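The wrist view shows the brass cup at (313,200), fitted at about (443,289), with the turquoise look-alike at (305,275). I'll descend and grip.

>>> drive_tool --pt "91 0 -5.2 0 0 0 0.007" --pt "91 0 0 35 0 0 0" --pt "91 0 0 35 0 0 0" --pt "91 0 0 35 0 0 0" --pt "91 0 0 33 0 0 0" --pt "91 0 0 0 0 0 0" --pt "91 0 0 0 0 0 0"

```text
time: 2.73
tcp_pos: [441.7, 291.2, 113.6]
tool_rot: [[0.177, 0.984, -0.003], [0.984, -0.177, -0.002], [-0.002, -0.002, -1.0]]
wrist_force: [0.9, 0.3, 0.7]
width: 0.998
grasp_force: 0.0
```

>>> drive_tool --pt "40 0 0 0 0 0 0" --pt "40 0 0 0 0 0 0" --pt "40 0 0 0 0 0 0" --pt "40 0 0 0 0 0 0" --pt "40 0 0 0 0 0 0" --pt "40 0 0 0 0 0 0" --newtons 35

```text
time: 3.23
tcp_pos: [443.4, 290.8, 115.0]
tool_rot: [[0.18, 0.984, 0.001], [0.984, -0.18, 0.001], [0.001, 0.001, -1.0]]
wrist_force: [-2.8, -1.1, 10.5]
width: 0.617
grasp_force: 35.0
```

```bash
python3 -c "
from h import *
to(514,-33.2,160)"
```

```text
t 3.23 pos [443.4 290.8 115. ] shift [-306.   127.7  -45.1] turn [ 0.001  -0.0008 -0.0008] F [-2.8 -1.1 10.5] w 56.3 g 35.0
```

>>> drive_tool --pt "40 0 0 -20 0 0 0" --pt "40 0 0 -35 0 0 0" --pt "40 0 0 -35 0 0 0" --pt "40 0 0 0 0 0 0" --pt "40 -32 13 0 0 0 0" --pt "40 -34 14 0 0 0 0" --pt "40 -34 14 0 0 0 0" --pt "40 -34 14 0 0 0 0"

```text
time: 3.9
tcp_pos: [472.8, 147.4, 204.1]
tool_rot: [[0.179, 0.984, -0.0], [0.984, -0.179, -0.0], [-0.0, -0.0, -1.0]]
wrist_force: [0.7, -0.6, -2.4]
width: 0.616
grasp_force: 35.0
```

>>> drive_tool --pt "40 -34 14 0 0 0 0" --pt "40 -34 14 0 0 0 0" --pt "40 -34 14 0 0 0 0" --pt "40 -34 14 0 0 0 0" --pt "40 -36 16.7 0 0 0 0" --pt "40 0 0 0 0 0 0" --pt "40 0 0 0 0 0 0" --pt "40 0 0 0 0 0 0"

```text
time: 4.57
tcp_pos: [513.3, -33.3, 203.8]
tool_rot: [[0.18, 0.984, -0.001], [0.984, -0.18, 0.0], [0.0, -0.001, -1.0]]
wrist_force: [0.2, 0.3, -2.1]
width: 0.619
grasp_force: 35.0
```

Run:
```python
from h import *
to(514,-33.2,150)
im,d,m=shot("wrist"); w=cloud(d,m); cv2.imwrite("pics/wrist2.png",im[:,:,::-1])
i2,d2,m2=shot("top"); w2=cloud(d2,m2); np.savez("s2",w=w,w2=w2); cv2.imwrite("pics/top2.png",i2[150:290,240:440,::-1])
from scipy.optimize import least_squares
for n,W in(("wrist",w),("top",w2)):
  P=W.reshape(-1,3)
  for z0,z1,R in((27,38,34),(150,175,26.5)):
    c=P[(abs(P[:,0]-513)<45)&(abs(P[:,1]+33)<45)&(P[:,2]>z0)&(P[:,2]<z1)]
    if len(c)>10: print(n,z0,len(c),least_squares(lambda q:np.hypot(c[:,0]-q[0],c[:,1]-q[1])-R,[513,-33],loss="soft_l1").x.round(1),c[:,2].mean().round(1),c.min(0).round(0),c.max(0).round(0))
```

```text
t 4.57 pos [513.3 -33.3 203.8] shift [ 0.3  0.7 53.8] turn [-0.0008 -0.     -0.0016] F [ 0.2  0.3 -2.1] w 56.5 g 35.0
wrist 27 585 [514.7 -30.6] 33.6 [479. -48.  27.] [551.   6.  37.]
wrist 150 4049 [513.2 -32.7] 161.2 [477. -60. 150.] [555.  -6. 175.]
```

View pics/wrist2.png

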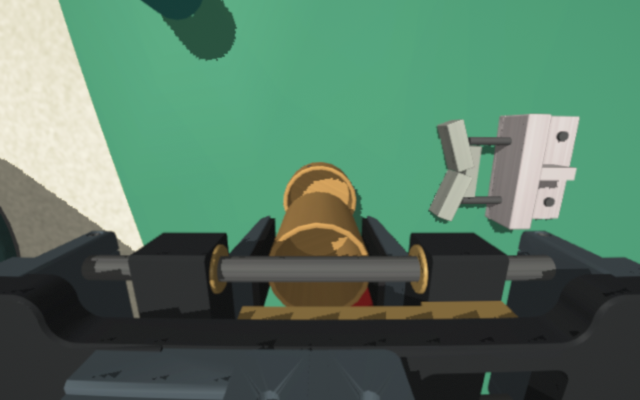

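Run:
```python
from h import *
from scipy.optimize import least_squares
z=np.load("s2.npz"); w=z["w"]
P=w[200:320,255:385].reshape(-1,3)
for lo,hi in((160,164),(162,168),(164,167)):
    c=P[(P[:,2]>lo)&(P[:,2]<hi)&(np.hypot(P[:,0]-513,P[:,1]+33)<31)]
    print(len(c),least_squares(lambda q:np.hypot(c[:,0]-q[0],c[:,1]-q[1])-q[2],[513,-33,27],loss="soft_l1").x.round(1),c.min(0).round(),c.max(0).round())
# cup outer wall seen by the wrist camera, lower part
P=w[180:260,270:375].reshape(-1,3)
for lo in range(92,160,10):
    c=P[(P[:,2]>lo)&(P[:,2]<lo+10)&(np.hypot(P[:,0]-513,P[:,1]+33)<33)]
    if len(c)>15: print(lo,len(c),least_squares(lambda q:np.hypot(c[:,0]-q[0],c[:,1]-q[1])-28,[513,-33],loss="soft_l1").x.round(1))
P=w[150:235,270:375].reshape(-1,3)
c=P[(P[:,2]>0)&(P[:,2]<38)&(np.hypot(P[:,0]-514,P[:,1]+32)<45)]
for lo,hi,R in((5,28,36),(30,37,34)):
    q=c[(c[:,2]>lo)&(c[:,2]<hi)]; 
    if R==36: q=q[np.hypot(q[:,0]-514,q[:,1]+32)>33]
    print("drum",lo,len(q),least_squares(lambda s:np.hypot(q[:,0]-s[0],q[:,1]-s[1])-R,[513,-33],loss="soft_l1").x.round(1))
```

```text
557 [513.3 -32.6  26.3] [483. -59. 160.] [543.  -6. 164.]
1310 [513.  -33.5  26.2] [483. -58. 162.] [543.  -6. 168.]
971 [513.  -33.8  26.2] [483. -57. 164.] [543.  -6. 167.]
92 1463 [514.7 -24.5]
102 367 [512.9 -33.9]
112 347 [512.9 -34.3]
122 412 [513.  -34.3]
132 484 [512.9 -34.4]
142 530 [513.1 -34.5]
152 527 [513.5 -34.6]
drum 5 136 [514.7 -31.1]
drum 30 546 [514.7 -30.7]
```

The cup hangs upright at (513.1,-34.0). The drum is at about (514.5,-32), averaged over the cameras. I'll correct for that and lower.

>>> drive_tool --pt "40 2.3 1.1 15 0 0 0" --pt "40 0 0 20 0 0 0" --pt "40 0 0 11 0 0 0" --pt "40 0 0 0 0 0 0" --pt "40 0 0 0 0 0 0"

```text
time: 5.08
tcp_pos: [514.8, -30.7, 158.0]
tool_rot: [[0.179, 0.984, -0.001], [0.984, -0.179, 0.0], [-0.0, -0.002, -1.0]]
wrist_force: [-0.1, -0.1, -1.4]
width: 0.615
grasp_force: 35.0
```

Run:
```python
from h import *
from scipy.optimize import least_squares
to(514.5,-32,120)
im,d,m=shot("wrist"); w=cloud(d,m); P=w.reshape(-1,3)
r=np.hypot(P[:,0]-514,P[:,1]+32)
for n,lo,hi,r0,r1,R in(("cupwall",48,70,22,32,28),("drumrim",30,37,28,42,34),("drumwall",5,28,32,42,36)):
    q=P[(P[:,2]>lo)&(P[:,2]<hi)&(r>r0)&(r<r1)]
    print(n,len(q),least_squares(lambda s:np.hypot(q[:,0]-s[0],q[:,1]-s[1])-R,[513,-33],loss="soft_l1").x.round(1))
cv2.imwrite("pics/wrist3.png",im[:,:,::-1])
```

```text
t 5.08 pos [514.8 -30.7 158. ] shift [-1.4 -0.  38. ] turn [-0.0015  0.0001  0.0003] F [-0.1 -0.1 -1.4] w 56.1 g 35.0
cupwall 867 [514.6 -30.7]
drumrim 749 [514.7 -30.7]
drumwall 292 [513.4 -30.9]
```

The cup and drum are concentric in the wrist camera. Lowering.

>>> drive_tool --pt "40 0 0 10 0 0 0" --pt "40 0 0 10 0 0 0" --pt "40 0 0 8 0 0 0" --pt "40 0 0 5 0 0 0" --pt "40 0 0 2 0 0 0" --pt "40 0 0 0 0 0 0" --pt "40 0 0 0 0 0 0"

```text
time: 5.72
tcp_pos: [515.2, -31.3, 123.2]
tool_rot: [[0.18, 0.984, -0.0], [0.984, -0.18, 0.0], [-0.0, -0.0, -1.0]]
wrist_force: [0.1, -0.0, -3.0]
width: 0.618
grasp_force: 35.0
```

>>> drive_tool --pt "40 0 0 1 0 0 0" --pt "40 0 0 1 0 0 0" --pt "40 0 0 0 0 0 0" --pt "40 0 0 0 0 0 0"

```text
time: 6.05
tcp_pos: [515.2, -31.3, 121.4]
tool_rot: [[0.18, 0.984, 0.0], [0.984, -0.18, -0.0], [0.0, 0.0, -1.0]]
wrist_force: [-0.2, -0.7, -1.6]
width: 0.616
grasp_force: 35.0
```

>>> drive_tool --pt "40 0 0 1 0 0 0" --pt "40 0 0 0 0 0 0" --pt "40 0 0 0 0 0 0"

```text
time: 6.3
tcp_pos: [515.1, -31.2, 120.2]
tool_rot: [[0.179, 0.984, -0.0], [0.984, -0.179, -0.0], [-0.0, -0.0, -1.0]]
wrist_force: [0.9, 0.7, -2.4]
width: 0.618
grasp_force: 35.0
```

>>> drive_tool --pt "40 0 0 0.7 0 0 0" --pt "40 0 0 0 0 0 0" --pt "40 0 0 0 0 0 0"

```text
time: 6.55
tcp_pos: [515.2, -31.3, 120.0]
tool_rot: [[0.179, 0.984, -0.0], [0.984, -0.179, -0.0], [-0.0, -0.0, -1.0]]
wrist_force: [-3.8, 0.3, 10.4]
width: 0.616
grasp_force: 35.0
```

>>> drive_tool --pt "40 0 0 0.7 0 0 0" --pt "40 0 0 0 0 0 0" --pt "40 0 0 0 0 0 0"

```text
time: 6.8
tcp_pos: [515.3, -31.3, 119.9]
tool_rot: [[0.179, 0.984, -0.0], [0.984, -0.179, -0.0], [-0.0, -0.0, -1.0]]
wrist_force: [-9.3, 0.7, 25.3]
width: 0.617
grasp_force: 35.0
```

Contact: the cup is home. I'll ease off the down force and locate the notch in the earlier wrist cloud.

>>> drive_tool --pt "40 0 0 -1 0 0 0" --pt "40 0 0 0 0 0 0" --pt "40 0 0 0 0 0 0"

```text
time: 7.05
tcp_pos: [515.4, -31.3, 120.0]
tool_rot: [[0.179, 0.984, 0.0], [0.984, -0.179, -0.0], [-0.0, 0.0, -1.0]]
wrist_force: [-1.8, -0.5, 6.3]
width: 0.619
grasp_force: 35.0
```

```bash
cat >> h.py <<'E'
def fence(w,bins=14,ang=-10.3):
    a=np.radians(ang);X=np.array([np.cos(a),np.sin(a)]);Y=np.array([-X[1],X[0]])
    P=w.reshape(-1,3); P=P[(abs(P[:,0]-680)<75)&(abs(P[:,1]+35)<75)]
    F=np.stack([P[:,:2]@X,P[:,:2]@Y,P[:,2]],1)
    for n,z0,z1,a0,a1 in(("upr",41,47,680,760),("jaw",27.5,32,625,690)):
        f=F[(F[:,2]>z0)&(F[:,2]<z1)&(F[:,0]>a0)&(F[:,0]<a1)]
        if len(f)<30: print(n,len(f)); continue
        ys=np.linspace(f[:,1].min(),f[:,1].max(),bins)
        print(n,len(f),"y",f[:,1].min().round(1),f[:,1].max().round(1),[(int((p+q)/2),float(np.percentile(f[(f[:,1]>=p)&(f[:,1]<=q),0],3).round(1))) for p,q in zip(ys,ys[1:]) if ((f[:,1]>=p)&(f[:,1]<=q)).sum()>3])
    s=manip.sense(); p=s["tcp_pos"]; print("tcp XY",(p[:2]@X).round(1),(p[:2]@Y).round(1),"F along",(s["wrist_force"][:2]@X).round(1),(s["wrist_force"][:2]@Y).round(1),s["wrist_force"][2].round(1),"t",s["time"])
E
python3 -c "
from h import *
fence(np.load('s2.npz')['w'])"
```

```text
upr 2756 y 35.8 145.3 [(39, 699.1), (48, 698.4), (56, 698.7), (65, 698.4), (73, 698.8), (82, 698.7), (90, 698.7), (98, 699.0), (107, 699.3), (115, 698.8), (124, 698.1), (132, 698.9), (141, 698.8)]
jaw 2074 y 40.6 140.6 [(44, 633.0), (52, 633.9), (59, 636.5), (67, 639.7), (75, 642.4), (82, 645.5), (90, 646.6), (98, 644.8), (105, 642.3), (113, 638.6), (121, 635.8), (129, 632.6), (136, 631.7)]
tcp XY 512.7 61.4 F along -1.7 -0.8 6.3 t 7.05
```

The notch is at fence (647.8, 90.5) and the tool at (512.7, 61.4). I'll slide across 31 mm while advancing to just short of contact at about X 600.

>>> drive_tool --pt "40 3 3 0 0 0 0" --pt "40 5 5 0 0 0 0" --pt "40 6 6 0 0 0 0" --pt "40 6 6 0 0 0 0" --pt "40 6 6 0 0 0 0" --pt "40 5 6 0 0 0 0" --pt "40 0 6 0 0 0 0" --pt "40 0 4 0 0 0 0"

```text
time: 7.72
tcp_pos: [561.4, -8.0, 120.0]
tool_rot: [[0.179, 0.984, -0.004], [0.984, -0.179, 0.0], [-0.0, -0.004, -1.0]]
wrist_force: [-14.5, 3.1, 23.6]
width: 0.618
grasp_force: 35.0
```

Run:
```python
from h import *
im,d,m=shot("wrist"); w=cloud(d,m); fence(w)
im2,d2,m2=shot("top"); 
cv2.imwrite("pics/mid.png",np.vstack([im[100:320,120:,::-1],cv2.resize(im2[90:265,250:450,::-1],(520,380))]))
P=w.reshape(-1,3); p=manip.sense()["tcp_pos"]; r=np.hypot(P[:,0]-p[0],P[:,1]-p[1])
from scipy.optimize import least_squares
for n,lo,hi,r0,r1,R in(("cupwall",42,70,22,32,28),("drumwall",5,28,31,45,36)):
    q=P[(P[:,2]>lo)&(P[:,2]<hi)&(r>r0)&(r<r1)]
    print(n,len(q),least_squares(lambda s:np.hypot(q[:,0]-s[0],q[:,1]-s[1])-R,p[:2],loss="soft_l1").x.round(1),p.round(1))
```

```text
upr 2482 y 91.3 145.9 [(93, 717.5), (97, 708.7), (101, 698.8), (106, 698.8), (110, 698.6), (114, 698.7), (118, 698.5), (122, 698.4), (127, 698.4), (131, 698.6), (135, 698.3), (139, 698.7), (143, 698.7)]
jaw 1903 y 91.8 140.9 [(93, 647.2), (97, 645.4), (101, 644.5), (104, 643.0), (108, 641.4), (112, 640.0), (116, 638.7), (120, 637.2), (123, 635.8), (127, 634.3), (131, 633.1), (135, 632.0), (138, 637.0)]
tcp XY 554.4 92.5 F along -7.5 -0.1 11.0 t 7.7667
cupwall 2347 [561.6  -6.9] [561.9  -8.1 120. ]
drumwall 516 [558.8  -9.8] [561.9  -8.1 120. ]
```

View pics/mid.png

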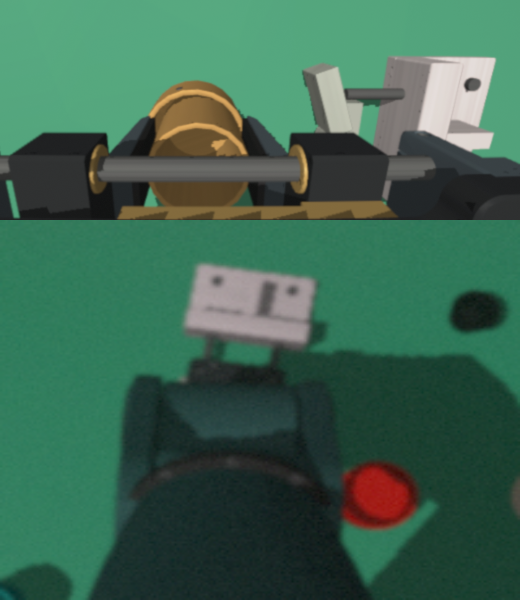

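The nested pair slides well and the drum is centred on the notch. I'll relieve the down force a little and advance.

>>> drive_tool --pt "40 0 5 -0.3 0 0 0" --pt "40 0 8 0 0 0 0" --pt "40 0 8 0 0 0 0" --pt "40 0 8 0 0 0 0" --pt "40 0 8 0 0 0 0" --pt "40 0 6 0 0 0 0" --pt "40 0 4 0 0 0 0" --pt "40 0 2 0 0 0 0"

```text
time: 8.48
tcp_pos: [610.0, -17.0, 120.1]
tool_rot: [[0.18, 0.984, -0.002], [0.984, -0.18, 0.0], [-0.0, -0.002, -1.0]]
wrist_force: [-10.2, 1.4, 12.8]
width: 0.617
grasp_force: 35.0
```

>>> drive_tool --pt "40 0 3 0 0 0 0" --pt "40 0 3 0 0 0 0" --pt "40 0 3 0 0 0 0" --pt "40 0 3 0 0 0 0" --pt "40 0 0 0 0 0 0" --pt "40 0 0 0 0 0 0"

```text
time: 8.98
tcp_pos: [621.6, -19.2, 120.1]
tool_rot: [[0.18, 0.984, -0.002], [0.984, -0.18, 0.0], [-0.0, -0.002, -1.0]]
wrist_force: [-5.3, 0.5, 9.0]
width: 0.613
grasp_force: 35.0
```

```bash
cat > m.py <<'E'
from h import *
im,d,m=shot("wrist"); w=cloud(d,m); fence(w)
P=w.reshape(-1,3); p=manip.sense()["tcp_pos"]; r=np.hypot(P[:,0]-p[0],P[:,1]-p[1])
from scipy.optimize import least_squares
for n,lo,hi,r0,r1,R in(("cupwall",42,70,22,32,28),("drumwall",5,28,31,45,36)):
    q=P[(P[:,2]>lo)&(P[:,2]<hi)&(r>r0)&(r<r1)&((P[:,:2]-p[:2])@[.984,-.179]<15)]
    print(n,len(q),least_squares(lambda s:np.hypot(q[:,0]-s[0],q[:,1]-s[1])-R,p[:2],loss="soft_l1").x.round(1),p.round(1))
cv2.imwrite("pics/last.png",im[:,:,::-1])
E
python3 m.py
```

```text
upr 2493 y 97.0 145.8 [(98, 698.9), (102, 699.3), (106, 699.3), (110, 699.4), (113, 699.1), (117, 699.1), (121, 699.3), (125, 699.2), (128, 699.2), (132, 699.0), (136, 699.3), (140, 699.2), (143, 699.0)]
jaw 1767 y 40.2 140.7 [(44, 646.7), (74, 634.2), (82, 636.0), (90, 665.7), (98, 643.6), (105, 644.6), (113, 631.3), (121, 630.0), (129, 636.6), (136, 635.2)]
tcp XY 614.9 92.3 F along -5.8 -0.2 8.2 t 9.0333
cupwall 1903 [622.8 -18.4] [621.5 -19.2 120.1]
drumwall 426 [620.2 -21. ] [621.5 -19.2 120.1]
```

>>> drive_tool --pt "40 0 2 0 0 0 0" --pt "40 0 2 0 0 0 0" --pt "40 0 2 0 0 0 0" --pt "40 0 1.5 0 0 0 0" --pt "40 0 1.5 0 0 0 0" --pt "40 0 0 0 0 0 0" --pt "40 0 0 0 0 0 0" --pt "40 0 0 0 0 0 0"

```text
time: 9.7
tcp_pos: [628.9, -20.5, 120.1]
tool_rot: [[0.18, 0.984, -0.006], [0.984, -0.18, 0.001], [-0.0, -0.006, -1.0]]
wrist_force: [-18.7, 3.5, 21.4]
width: 0.617
grasp_force: 35.0
```

```bash
cat >> m.py <<'E'
a=np.radians(-10.3);X=np.array([np.cos(a),np.sin(a)]);Y=np.array([-X[1],X[0]])
F=np.stack([P[:,:2]@X,P[:,:2]@Y,P[:,2]],1)
v=[]
for y in np.arange(116,136,2):
    f=F[(abs(F[:,1]-y)<1)&(F[:,2]>27.5)&(F[:,2]<32)&(F[:,0]>620)&(F[:,0]<690)]
    if len(f)>5: v.append(np.percentile(f[:,0],3)-(638.7-.35*(y-116)))
print("jaw back",np.round(v,1))
E
python3 m.py
```

```text
upr 2509 y 95.6 145.8 [(97, 698.9), (101, 699.1), (105, 698.9), (109, 699.2), (113, 699.0), (116, 699.1), (120, 699.1), (124, 699.0), (128, 699.1), (132, 699.2), (136, 699.1), (140, 699.1), (143, 699.3)]
jaw 1782 y 40.0 140.7 [(43, 653.7), (51, 657.3), (74, 641.3), (82, 643.1), (90, 672.0), (98, 649.7), (105, 650.9), (113, 637.8), (121, 628.4), (129, 643.2), (136, 642.3)]
tcp XY 622.4 92.3 F along -18.2 0.3 22.1 t 9.75
cupwall 1922 [629.9 -19.7] [628.9 -20.5 120.1]
drumwall 429 [627.5 -22.2] [628.9 -20.5 120.1]
jaw back [ -4.9 -13.1 -16.2  -1.9  -7.1 -14.3   9.5   9.9   9.6   9.5]
```

View pics/last.png

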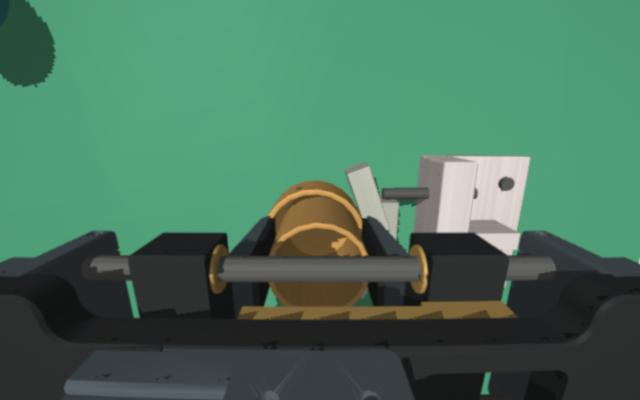

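The wrist view shows the drum seated in the V at (315,230), with the visible jaw arm at (360,185). The jaw is back about 9.6 mm. I'll ease the down force and add about 5 mm.

>>> drive_tool --pt "40 0 1 -0.6 0 0 0" --pt "40 0 1.2 0 0 0 0" --pt "40 0 1.2 0 0 0 0" --pt "40 0 1 0 0 0 0" --pt "40 0 0 0 0 0 0" --pt "40 0 0 0 0 0 0" --pt "40 0 0 0 0 0 0"

```text
time: 10.33
tcp_pos: [632.8, -21.2, 120.1]
tool_rot: [[0.179, 0.984, -0.007], [0.984, -0.179, 0.001], [-0.0, -0.007, -1.0]]
wrist_force: [-17.2, 4.3, 16.3]
width: 0.617
grasp_force: 35.0
```

```bash
python3 m.py
```

```text
upr 2499 y 98.8 145.8 [(100, 699.1), (104, 699.0), (107, 699.1), (111, 698.9), (115, 699.1), (118, 698.9), (122, 699.2), (125, 699.2), (129, 699.0), (133, 699.1), (136, 699.1), (140, 698.9), (144, 699.3)]
jaw 1809 y 40.5 140.7 [(44, 657.6), (52, 660.5), (75, 645.1), (82, 647.1), (90, 675.9), (98, 653.4), (105, 654.8), (113, 641.0), (121, 630.3), (129, 646.3), (136, 646.1)]
tcp XY 626.4 92.3 F along -16.7 0.8 15.2 t 10.3833
cupwall 1916 [633.8 -20.4] [632.8 -21.2 120.1]
drumwall 449 [631.5 -23. ] [632.8 -21.2 120.1]
jaw back [ -1.7 -16.6 -13.    2.   -4.  -13.2  13.4  13.4  13.4  13.3]
```

>>> drive_tool --pt "40 0 1 -0.3 0 0 0" --pt "40 0 0.6 0 0 0 0" --pt "40 0 0 0 0 0 0" --pt "40 0 0 0 0 0 0" --pt "40 0 0 0 0 0 0" --pt "40 0 0 0 0 0 0" --pt "40 0 0 0 0 0 0" --pt "40 0 0 0 0 0 0"

```text
time: 11.05
tcp_pos: [634.2, -21.5, 120.2]
tool_rot: [[0.179, 0.984, -0.007], [0.984, -0.179, 0.001], [-0.0, -0.007, -1.0]]
wrist_force: [-16.7, 4.2, 12.6]
width: 0.618
grasp_force: 35.0
```

```bash
cat >> m.py <<'E'
q=F[(F[:,2]>42)&(F[:,2]<70)&(r>22)&(r<32)]
for lo,hi in((42,50),(60,70)):
    c=P[(P[:,2]>lo)&(P[:,2]<hi)&(r>22)&(r<32)&((P[:,:2]-p[:2])@[.179,.984]>10)]
    print("cup at z",lo,least_squares(lambda s:np.hypot(c[:,0]-s[0],c[:,1]-s[1])-28,p[:2],loss="soft_l1").x.round(1))
c=F[(abs(F[:,1]-F[:,1][0])<1e9)&(r<29)&(r>23)]; print("cup rim z",np.nanpercentile(P[(r<29)&(r>24)&(P[:,2]<90),2],[90,97]))
c=P[(r<38)&(r>31)&(P[:,2]>25)&(P[:,2]<39)&((P[:,:2]-p[:2])@[.179,.984]>5)]; print("drum rim z",np.percentile(c[:,2],[50,80,95]))
E
python3 m.py
```

```text
upr 2490 y 96.2 146.1 [(98, 698.6), (101, 699.2), (105, 699.1), (109, 699.2), (113, 699.0), (117, 699.1), (121, 699.0), (124, 699.0), (128, 698.8), (132, 698.9), (136, 699.2), (140, 698.9), (144, 699.4)]
jaw 1816 y 40.2 140.7 [(44, 658.9), (51, 662.0), (75, 645.9), (82, 648.5), (90, 677.5), (98, 669.1), (105, 654.7), (113, 642.4), (121, 629.1), (129, 629.5), (136, 647.5)]
tcp XY 627.8 92.3 F along -17.3 1.1 12.3 t 11.1
cupwall 1916 [635.1 -20.6] [634.2 -21.5 120.2]
drumwall 438 [632.9 -23.3] [634.2 -21.5 120.2]
jaw back [ -0.  -16.6 -12.    3.8  -2.  -13.8  14.9  14.8  14.7  14.7]
cup at z 42 [633.4 -22.5]
cup at z 60 [633.5 -22.6]
cup rim z [81.16998753 81.96762492]
drum rim z [33.28059235 34.45500829 35.11354717]
```

>>> drive_tool --pt "40 0 0 -0.3 0 0 0" --pt "40 0 0 -0.3 0 0 0" --pt "40 0 0 0 0 0 0" --pt "40 0 0 0 0 0 0" --pt "40 0 0 0 0 0 0" --pt "40 0 0 0 0 0 0" --pt "40 0 0 0 0 0 0" --pt "40 0 0 0 0 0 0"

```text
time: 11.77
tcp_pos: [634.3, -21.5, 120.3]
tool_rot: [[0.18, 0.984, -0.007], [0.984, -0.18, 0.001], [-0.0, -0.007, -1.0]]
wrist_force: [-12.3, 3.1, 3.4]
width: 0.622
grasp_force: 35.0
```

```bash
python3 m.py | tail -8
```

```text
tcp XY 627.8 92.3 F along -12.6 1.5 2.6 t 11.8167
cupwall 1906 [635.3 -20.7] [634.2 -21.5 120.2]
drumwall 457 [633.5 -23.3] [634.2 -21.5 120.2]
jaw back [  0.  -15.9 -11.7   3.5  -2.  -13.9  14.9  14.9  14.9  14.8]
cup at z 42 [633.5 -22.6]
cup at z 60 [633.7 -22.6]
cup rim z [81.32286622 82.02393612]
drum rim z [33.4171652  34.42513159 34.99097057]
```

The jaw is back a steady 14.8 mm or so, about 9 N. The cup is home, the drum flat and the grip is 35 N. Handing in.

```bash
python3 -c "
from bench import manip
print(manip.job_done())"
```

```text
the job is handed in; nothing more can be done
None
```

I handed the job in at about 12 s of the 45 s, with no verdict returned: the cup is home in the drum, and the gripped pair holds the jaw about 15 mm back, which is about 9 N by the spring rate.

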